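# Hang the mesh shield screen on the rig's two spring hooks

### The arm

A 6-joint arm with a two-finger parallel gripper is mounted at the origin on the work surface. World frame = base frame: x ahead of the robot, y to its left, z up, the work surface at z = 0. Lengths are in m, angles in rad, forces in N, time in s.
With the tool pointing down it reaches from about 0.375 to 0.925 m from the base axis. Payload 5.7 kg.
Tool frame: the origin (TCP) lies at the centre of the arm's flange, where the gripper is bolted on; the fingertips stand arm.nose_length ahead of it and the grasp point (between the pads) lies 155 mm ahead of it (arm.nose_length is the distance from the TCP to the fingertips, in m); y points along the fingers, z is the direction in which the jaws open and shut, and the axes are right-handed (so a half turn about y gives the same grasp; the last joint's range is limited). The gripper opens to 85 mm and grips with 20 to 120 N. Pads are 22 mm wide; open, the fingers measure 114 mm over their backs; the gripper's body (76 mm by 85 mm) begins 54 mm behind the grasp point. The pads swing forward as they close: fully open they stand 13 mm farther back than shut.
Start: joints at [1.204, 0.359, 1.51, -0, 1.272, -0.115], TCP at [0.149, 0.581, 0.405] pointing down, gripper open.
Joint ranges: [-2.97, 2.97], [-1.01, 2.36], [0.21, 2.38], [-0.96, 4.11], [0.2, 2.71], [-2.98, 2.98]. Speed limits (rad/s): [2.39, 2.39, 3.14, 3.14, 3.14, 3.14].

### API

Orientations are given as a unit quaternion [w, x, y, z].
In Python, from rig import arm gives the robot as it stands.
- The arm moves only by the tool arm_command, never from a script. Its argument "motion" is a list of rows, each a list of 2 entries, a list of its own where there are three numbers: the shift along the tool's x, y, z in m, then the turn about the tool's y in degrees. A call has exactly 8 rows; each row shifts and turns the pose as measured when the row begins, along the tool's axes as they then stand; what a row does not reach is not made up. A row lasts 1/10 s, in which the tool goes at most 50 mm and 8.59 degrees, less where a joint would pass 70% of its speed; a pose out of reach is approached as far as the arm can. A call is refused whole if a number of a shift passes 0.05 or a number of a turn 8.59, either way. A call with a gripper value outside its range is refused whole. "grip" is the finger opening in m, from 0 to 0.0854, set as the call begins (left out, the last holds). The fingers move at their own pace and stop on an object; "squeeze" is the grip in N (left out, the last holds). Time passes only in rows, so rows that do not move let the fingers close, or fill a call up. It gives the time, the measured TCP pose, the force and the opening at its end, in the units of the state.
- arm.get_state(): the state, without advancing time (a new reading comes with each control period).
- arm.snapshot(name): name is "scene" or "top"; returns the picture (400x640x3 uint8, red, green, blue); there is no depth.
- arm.camera_info(name): a dict with "fx", "fy", "cx", "cy" (pixels), "R" (3x3) and "t" (3): a world point X has camera coordinates R X + t. Camera axes: x right, y down, z forward; pixel columns grow to the right and rows downward; lengths in m; the calibration is good to about 2 mm. A picture is of the moment at which its call begins. camera_info takes no time and is no camera call.
- arm.sign_off(): hands the job in, once; it reports no verdict.
The state is a dict: "t": time; "joint_positions": joint angles; "qd": joint speeds; "joint_efforts": joint torques, N m; "position": TCP position; "ee_rot": TCP orientation; "wrist_force": force on the tool from outside, world axes, zero at the start; "ft_torque": the same for the moment, N m; "opening": finger opening in m.
Only numpy, scipy, OpenCV 4.12 (cv2) and the standard library are available. Lean on these libraries where they do the work, as an engineer would, in place of code of your own. Each camera call takes 0.05 s, during which the arm holds its last target.

### The job

Take the mesh shield screen out of its parking rack by its black grip and hang it on the recording rig's two hooks, with both ears pressed down past their spring rollers until they sit fully home. Before you let go, press down firmly but gently so that both hooks together bear the push and you feel that neither ear is still riding on its rollers; never force a hook. Then let go, leaving the screen hanging still and the jar, dish, screwdriver and blue box where they were.

Things in the scene. Friction and masses are not known exactly. Their poses are not given: they have to be found in the camera images.
- screen: Loose upright mesh screen, 0.27 to 0.47 kg, frame 240 wide (its y) x 10 thick (its x). Origin: centre of its underside, z up. A steel rod of 10 diameter runs along the top, its axis 130 above the underside, and sticks out both sides as bare ears (120 to 151 off the middle), each ended by a red collar of 18 diameter (to 157 off the middle). It starts standing in the rack's slots.
- grip (a point): Point in the screen's black plastic grip: an upright tab 12 thick (screen's x), 70 wide (y), from 133 to 179 above the screen's underside, over the middle of the rod. The point is 162 above the underside. Pinch the tab across its thickness from above.
- ear_a (a point): Rod axis at the middle of the screen's bare ear on its +y side, 135.5 off the middle. The ears are alike: either may go in either hook.
- ear_b (a point): The same on the screen's -y side.
- rack: Fixed black parking rack, base 110 x 270 x 12, origin at the middle of its underside. The screen's lower edge stands on the base (12 above the table) in slots 15 wide and 30 deep, one 90 either side of the middle; lift it straight up.
- rig: Fixed rig: white base plate 360 x 400 x 15, a dark round arena wall 240 across and 65 high on it, and at its front two posts with hooks. Origin on the table below the midpoint between the two marks; x points from the robot's side to the arena, y along the line of hooks.
- mark_left (a point): Nominal place of the rod's axis when home in the left (+y) hook: 200 above the table, 135.5 from the rig's middle, axes as the rig's. The hook, a blue and aluminium clamp 12 wide (y), was set on its post by hand: its true seat is up to 6 above or below this point (each hook differently, not measured). It does not shift in use. Its bottom is solid, 14 wide (x).
- mark_right (a point): The same for the right (-y) hook. In both, two brass rollers (8 diameter, axes 8 above the seat) are sprung into the throat from front and back: a rod let down rests on them 14 above the seat; 4 to 6 N down on that ear (more than its weight) takes it past and it snaps to the bottom under them. Check push: 8 N or more on each hook at once, weight included, for half a second.
- post_left: Left (+y) post with its hook; origin on the table under the mark. Post 14 diameter, axis 32 behind (+x of) the mark, top 20 above the mark. The hook is open at the top: sloped lead-ins 12 to 24 above the seat guide the rod in from up to 12 off in x, front or back. The rod has 2 play in x at the seat and about 9 in y. A hook must never take more than 18 N.
- post_right: The same for the right (-y) post with its hook.
- jar: Bystander: brown glass jar with white cap, 48 across, 75 high, standing in front of the rack. Origin: centre of its underside.
- dish: Bystander: closed glass dish, 88 across, 18 high, lying in the arena. Origin: centre of its underside.
- driver: Bystander: screwdriver with green handle, 160 long, lying on the table behind the rack. Origin: its middle, underside.
- slip_box: Bystander: blue plastic box 50 x 75 x 30 on the table in front of the rig. Origin: centre of its underside.

How it is judged:
By the outcome, as a careful person would: the job done as asked, in the order asked, and still so for the second after the job is handed in, with the robot touching nothing.
It also fails if it takes over 72 s, if anything falls off the work surface, if the arm or the gripper's body presses on something with over 40 N, if the wrist force passes 120 N, or if a joint passes its speed limit or range.

## Working session

There is one attempt and no reset: what is moved stays moved. The work goes in short steps, Python scripts to look and compute and a tool call to move; the robot and the scene stay as the last step left them, time stands still between calls to the robot, and variables do not carry over. Pictures are saved under pics/ and viewed, and the job is handed in when it is done.

Besides the shell and the picture viewer there is one more tool, called after "Call:" as name(argument=value, ...), one argument or row to a line, values as JSON. arm_command: Moves the arm, as the interface text tells. Its arguments: {"type":"object","properties":{"motion":{"type":"array","items":{"type":"array"}},"grip":{"type":"number"},"squeeze":{"type":"number"}},"required":["motion"]}

```bash
ls; mkdir -p pics
python3 - <<'E'
from rig import arm
import cv2, numpy as np
s=arm.get_state()
for k,v in s.items(): print(k,np.round(v,4))
print(arm.nose_length)
for n in("scene","top"):
    im=arm.snapshot(n); cv2.imwrite(f"pics/{n}0.png",im[:,:,::-1])
    c=arm.camera_info(n); print(n,c)
E
```

```text
pics
t 0.0
joint_positions [ 1.2039  0.3595  1.5114 -0.      1.2725 -0.1151]
qd [ 0.0003 -0.0001 -0.0015  0.0014 -0.0004  0.0012]
joint_efforts [ 2.40000e-03 -5.27615e+01 -2.78627e+01  0.00000e+00  1.32000e-02
 -0.00000e+00]
position [0.1494 0.5807 0.4038]
ee_rot [-0.7009  0.7022 -0.0889  0.0886]
wrist_force [1.0755 0.4755 0.599 ]
ft_torque [0.0243 0.03   0.0225]
opening 0.0854
0.1734
scene {'fx': 402.00590843100633, 'fy': 402.00590843100633, 'cx': 317.2923193060308, 'cy': 199.33313263758706, 'R': array([[ 0.65701748,  0.75385926,  0.00492423],
       [ 0.63837291, -0.55286841, -0.53555256],
       [-0.40100881,  0.35501089, -0.84448754]]), 't': array([-0.35675711, -0.26831314,  1.64913884])}
top {'fx': 438.478565735035, 'fy': 438.478565735035, 'cx': 316.28971607744387, 'cy': 195.80502228887454, 'R': array([[-0.00810213, -0.99995275,  0.00537221],
       [-0.9719675 ,  0.00661273, -0.23502224],
       [ 0.23497561, -0.00712579, -0.97197515]]), 't': array([0.01994986, 0.59610295, 1.11324353])}
```

View pics/scene0.png

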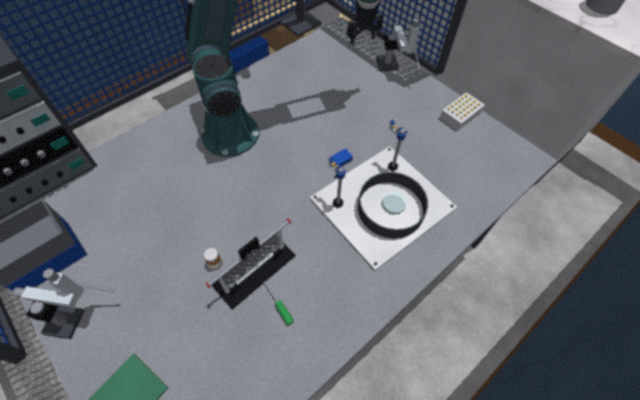

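View pics/top0.png

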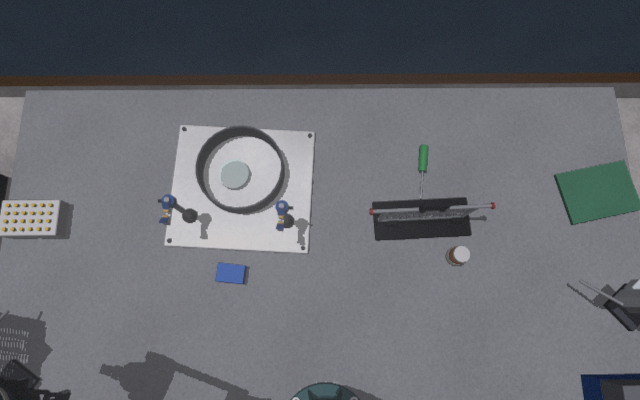

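Run:
```python
import cv2
t=cv2.imread("pics/top0.png"); s=cv2.imread("pics/scene0.png")
def crop(im,x0,y0,x1,y1,f,n): cv2.imwrite(f"pics/{n}.png",cv2.resize(im[y0:y1,x0:x1],None,fx=f,fy=f,interpolation=cv2.INTER_CUBIC))
crop(t,360,180,500,270,5.5,"c_rack")
crop(t,150,115,320,260,4,"c_rig")
crop(s,195,205,300,310,5.5,"c_srack")
crop(s,305,110,465,270,3.6,"c_srig")
```

```text
(no output)
```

View pics/c_rack.png

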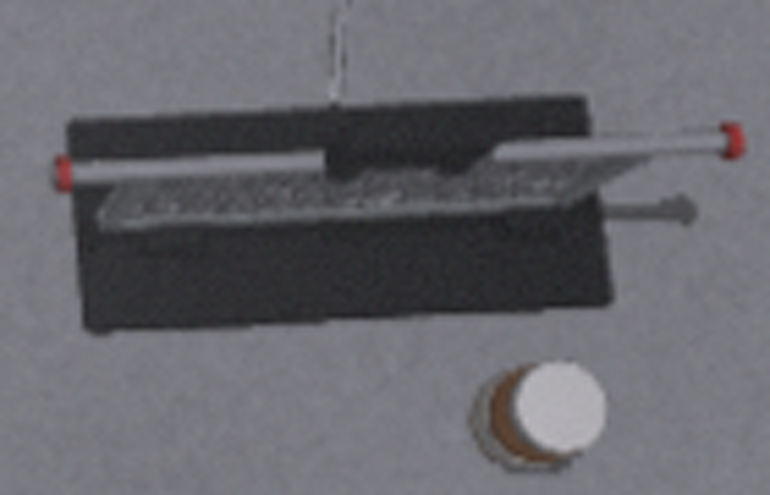

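View pics/c_rig.png

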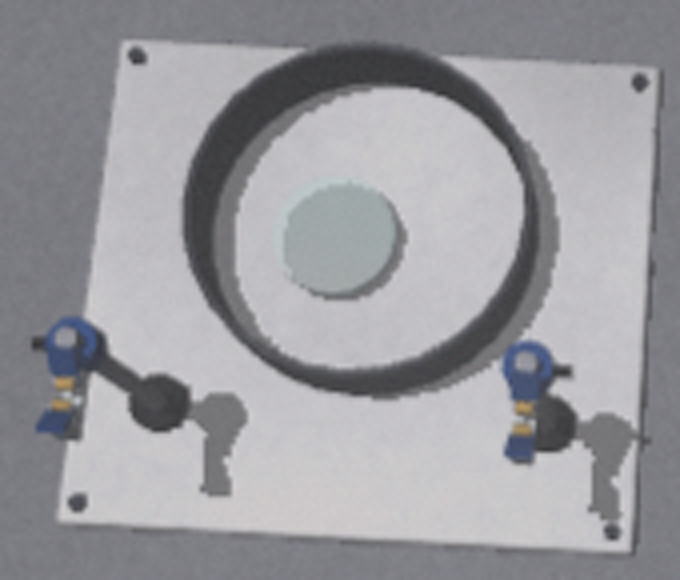

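View pics/c_srack.png

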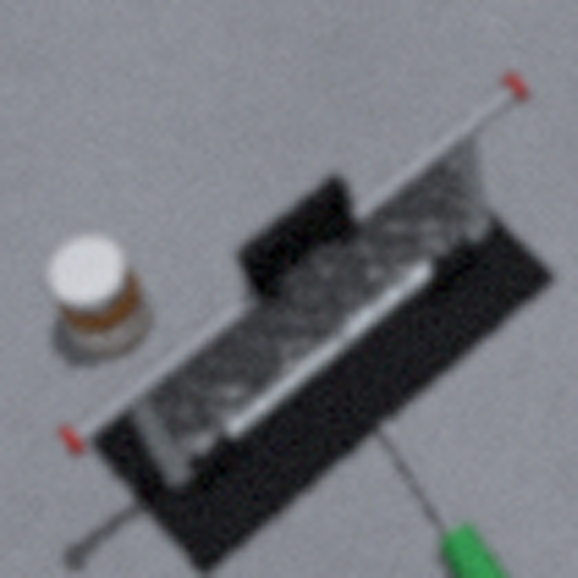

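View pics/c_srig.png

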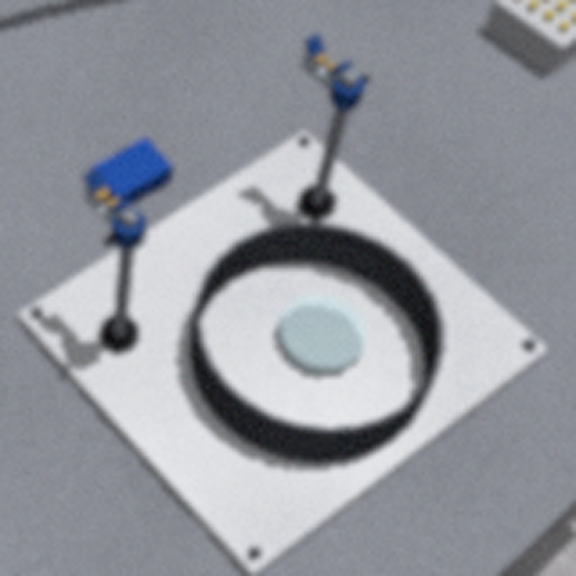

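```bash
cat > h.py <<'E'
import numpy as np
from rig import arm
C={n:arm.camera_info(n) for n in("scene","top")}
def un(p,x0,y0,f): return np.array([(p[0]+.5)/f-.5+x0,(p[1]+.5)/f-.5+y0])
def ray(n,p):
    c=C[n]; d=c["R"].T@np.array([(p[0]-c["cx"])/c["fx"],(p[1]-c["cy"])/c["fy"],1]); return -c["R"].T@c["t"],d
def atz(n,p,z):
    o,d=ray(n,p); return o+d*(z-o[2])/d[2]
def tri(pt,ps):
    A=np.zeros((3,3));b=np.zeros(3)
    for n,p in(("top",pt),("scene",ps)):
        o,d=ray(n,p); d=d/np.linalg.norm(d); M=np.eye(3)-np.outer(d,d); A+=M;b+=M@o
    return np.linalg.solve(A,b)
def proj(n,X):
    c=C[n]; x=c["R"]@X+c["t"]; return np.array([c["fx"]*x[0]/x[2]+c["cx"],c["fy"]*x[1]/x[2]+c["cy"]])
E
python3 - <<'E'
from h import *
np.set_printoptions(precision=4,suppress=True)
R=lambda p:un(p,360,180,5.5); SR=lambda p:un(p,195,205,5.5)
G=lambda p:un(p,150,115,4); SG=lambda p:un(p,305,110,3.6)
print("collars +y,-y tri",tri(R((62,173)),SR((515,86))),tri(R((733,141)),SR((72,440))))
print("top@.142",a:=atz("top",R((62,173)),.142),b:=atz("top",R((733,141)),.142),np.linalg.norm(a-b))
print("sc@.142",a:=atz("scene",SR((515,86)),.142),b:=atz("scene",SR((72,440)),.142),np.linalg.norm(a-b))
print("rollers tri L,R",tri(G((61.5,394)),SG((323,67))),tri(G((522.5,419.5)),SG((102,196))))
for z in(.208,):
  print("top rollers",l:=atz("top",G((61.5,394)),z),r:=atz("top",G((522.5,419.5)),z),np.linalg.norm(l-r))
  print("scene",l:=atz("scene",SG((323,67)),z),r:=atz("scene",SG((102,196)),z),np.linalg.norm(l-r))
c=[atz("top",G(p),.015) for p in((123,40),(660,67),(632,552),(57,521))]
print("corners",np.array(c)); m=sum(c)/4;print(m,c[0]-c[1],c[3]-c[2],c[0]-c[3],c[1]-c[2])
c=[atz("scene",SG(p),.015) for p in((549,350),(249,576),(17,314),(303,130))]
print(np.array(c),sum(c)/4)
E
```

```text
collars +y,-y tri [ 0.539  -0.1203  0.1423] [ 0.5522 -0.4287  0.1421]
top@.142 [ 0.5387 -0.1209  0.142 ] [ 0.5515 -0.4299  0.142 ] 0.30928675170015524
sc@.142 [ 0.5393 -0.1196  0.142 ] [ 0.553  -0.4276  0.142 ] 0.30836469712581416
rollers tri L,R [0.524  0.3735 0.2017] [0.5052 0.1004 0.2114]
top rollers [0.5236 0.3727 0.208 ] [0.5065 0.1016 0.208 ] 0.2716967442696849
scene [0.5268 0.3668 0.208 ] [0.5029 0.1013 0.208 ] 0.26665506581281506
corners [[0.828  0.4133 0.015 ]
 [0.8044 0.0184 0.015 ]
 [0.4494 0.0402 0.015 ]
 [0.4737 0.4357 0.015 ]]
[0.6389 0.2269 0.015 ] [0.0235 0.3949 0.    ] [0.0243 0.3955 0.    ] [ 0.3543 -0.0224  0.    ] [ 0.355  -0.0218  0.    ]
[[0.8344 0.4146 0.015 ]
 [0.8073 0.0154 0.015 ]
 [0.4532 0.0397 0.015 ]
 [0.4762 0.4358 0.015 ]] [0.6428 0.2264 0.015 ]
```

```bash
cat >> h.py <<'E'
from scipy.spatial.transform import Rotation as Ro
np.set_printoptions(precision=4,suppress=True)
def RT():
    q=arm.get_state()["ee_rot"]; return Ro.from_quat([q[1],q[2],q[3],q[0]]).as_matrix()
def rem(target,jawyaw):
    """remaining shift in tool axes and turn (deg) about tool y so jaw axis z lies along yaw (mod pi)"""
    s=arm.get_state(); M=RT(); d=M.T@(np.array(target)-s["position"])
    z=M[:,2]; y0=np.arctan2(z[1],z[0]); e=(jawyaw-y0+np.pi/2)%np.pi-np.pi/2
    sgn=1 if M[2,1]>0 else -1
    print("t",round(s["t"],2),"pos",s["position"],"jawyaw",round(y0,4),"rem tool",d,"turn deg",round(np.degrees(e)*sgn,2),"F",s["wrist_force"],"T",s["ft_torque"],"open",round(s["opening"],4),"j6",round(s["joint_positions"][5],3))
E
python3 - <<'E'
from h import *
print(RT()); rem((.5458,-.2748,.45),.042)
E
```

```text
[[ 0.9685 -0.0006  0.2492]
 [-0.2492 -0.0016  0.9685]
 [-0.0002 -1.     -0.0017]]
t 0.1 pos [0.1494 0.5808 0.4039] jawyaw 1.319 rem tool [ 0.5971 -0.0449 -0.7299] turn deg 73.16 F [-0.2822  0.5712  0.4964] T [ 0.0277 -0.0534  0.0379] open 0.0856 j6 -0.115
```

Call:
arm_command(
  motion=[
    [[0.02, -0.03, 0], 8.5],
    [[0.04, -0.03, 0], 8.5],
    [[0.045, -0.02, 0], 8.5],
    [[0.045, 0, 0], 8.5],
    [[0.045, 0, 0], 8.5],
    [[0.045, 0, 0], 8.5],
    [[0.045, 0, 0], 8.5],
    [[0.045, 0, 0], 8.5],
  ],
)

```text
t: 0.9
position: [0.3668, 0.3469, 0.4835]
ee_rot: [-0.526, 0.53, -0.469, 0.471]
wrist_force: [1.0, 0.7, 0.3]
opening: 0.0856
```

```bash
python3 -c "
from h import *
rem((.5458,-.2748,.43),.042)"
```

```text
t 0.9 pos [0.3668 0.3469 0.4835] jawyaw 0.1161 rem tool [0.6379 0.0567 0.1059] turn deg 4.24 F [0.9785 0.7376 0.2646] T [-0.0067 -0.0285 -0.0044] open 0.0856 j6 0.506
```

Call:
arm_command(
  motion=[
    [[0.04, 0, 0.012], 4.2],
    [[0.05, 0, 0.02], 0],
    [[0.05, 0, 0.02], 0],
    [[0.05, 0, 0.02], 0],
    [[0.05, 0, 0.02], 0],
    [[0.05, 0, 0.015], 0],
    [[0.05, 0, 0.01], 0],
    [[0.05, 0, 0.01], 0],
  ],
)

```text
t: 1.7
position: [0.501, -0.0221, 0.4836]
ee_rot: [-0.507, 0.511, -0.49, 0.491]
wrist_force: [0.6, 0.0, 0.1]
opening: 0.0856
```

```bash
python3 -c "
from h import *
rem((.5458,-.2748,.43),.042)"
```

```text
t 1.7 pos [ 0.501  -0.0221  0.4836] jawyaw 0.0365 rem tool [0.2538 0.0548 0.0358] turn deg -0.32 F [0.5641 0.0017 0.0518] T [-0.041  -0.0828  0.0288] open 0.0856 j6 -0.215
```

Call:
arm_command(
  motion=[
    [[0.05, 0, 0.01], 0],
    [[0.05, 0, 0.01], 0],
    [[0.05, 0, 0.008], 0],
    [[0.05, 0.02, 0.005], 0],
    [[0.03, 0.02, 0.002], 0],
    [[0.01, 0.015, 0], 0],
    [[0, 0, 0], 0],
    [[0, 0, 0], 0],
  ],
)

```text
t: 2.5
position: [0.5418, -0.264, 0.4276]
ee_rot: [-0.504, 0.51, -0.493, 0.493]
wrist_force: [0.4, 0.0, 0.9]
opening: 0.0851
```

```bash
python3 -c "
from h import *
rem((.5458,-.2748,.329),.042)"
```

```text
t 2.5 pos [ 0.5418 -0.264   0.4276] jawyaw 0.0277 rem tool [0.0104 0.0986 0.0043] turn deg -0.82 F [0.429  0.0475 0.8877] T [ 0.0813 -0.0092  0.0113] open 0.0851 j6 -0.591
```

Call:
arm_command(
  motion=[
    [[0.01, 0, 0.004], -0.8],
    [[0, 0.02, 0], 0],
    [[0, 0.025, 0], 0],
    [[0, 0.025, 0], 0],
    [[0, 0.02, 0], 0],
    [[0, 0.008, 0], 0],
    [[0, 0, 0], 0],
    [[0, 0, 0], 0],
  ],
)

```text
t: 3.3
position: [0.5515, -0.272, 0.3365]
ee_rot: [-0.512, 0.515, -0.481, 0.491]
wrist_force: [-0.6, -1.0, 0.4]
opening: 0.0853
```

```bash
python3 -c "
from h import *
import cv2
rem((.5458,-.2748,.329),.042)
t=arm.snapshot('top');cv2.imwrite('pics/t1.png',cv2.resize(t[150:290,340:520,::-1],None,fx=4,fy=4,interpolation=2))"
```

```text
t 3.3 pos [ 0.5515 -0.272   0.3365] jawyaw 0.0558 rem tool [ 0.0024  0.0075 -0.0059] turn deg 0.79 F [-0.59   -0.963   0.4385] T [ 0.0181 -0.0038  0.0117] open 0.0853 j6 -0.621
```

View pics/t1.png

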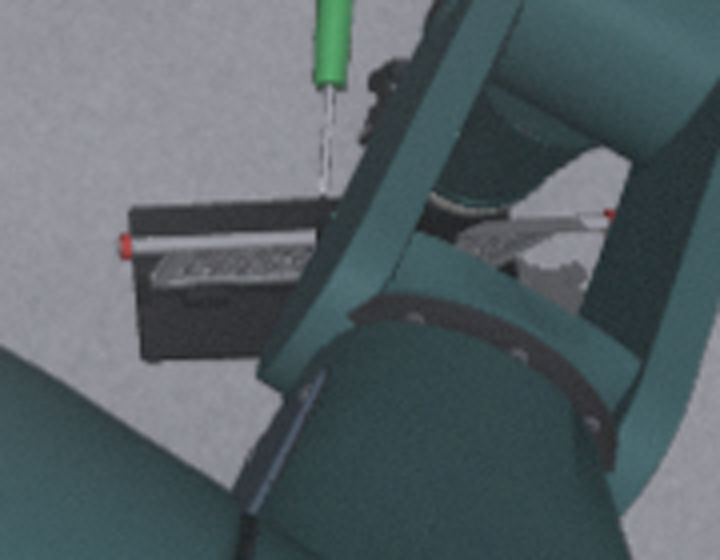

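Call:
arm_command(
  motion=[
    [[0.002, 0.006, -0.006], 0.8],
    [[0, 0, 0], 0],
    [[0, 0, 0], 0],
    [[0, 0, 0], 0],
    [[0, 0, 0], 0],
    [[0, 0, 0], 0],
    [[0, 0, 0], 0],
    [[0, 0, 0], 0],
  ],
)

```text
t: 4.15
position: [0.5461, -0.2755, 0.3337]
ee_rot: [-0.509, 0.511, -0.482, 0.497]
wrist_force: [1.0, -0.3, 0.1]
opening: 0.0853
```

```bash
python3 -c "
from h import *
rem((.5458,-.2748,.329),.042);print(RT()); rem((.5458,-.2748,.329),.042)"
```

```text
t 4.15 pos [ 0.5461 -0.2755  0.3337] jawyaw 0.0405 rem tool [-0.0007  0.0047 -0.0004] turn deg -0.09 F [ 1.0025 -0.3198  0.0595] T [ 0.0025 -0.02   -0.0161] open 0.0853 j6 -0.615
[[ 0.0403  0.0135  0.9991]
 [-0.999  -0.0169  0.0405]
 [ 0.0175 -0.9998  0.0128]]
t 4.15 pos [ 0.5461 -0.2755  0.3337] jawyaw 0.0405 rem tool [-0.0007  0.0047 -0.0004] turn deg -0.09 F [ 1.0025 -0.3198  0.0595] T [ 0.0025 -0.02   -0.0161] open 0.0853 j6 -0.615
```

```bash
cat >> h.py <<'E'
def remg(target,jawyaw):
    """same but target is for the grasp point"""
    M=RT(); rem(np.array(target)-0.155*M[:,1],jawyaw); print(" gp",arm.get_state()["position"]+0.155*M[:,1],"yaxis",M[:,1])
E
python3 -c "
from h import *
remg((.5458,-.2748,.174),.042)"
```

```text
t 4.15 pos [ 0.5461 -0.2755  0.3337] jawyaw 0.0405 rem tool [-0.0035  0.0047 -0.0023] turn deg -0.09 F [ 1.0025 -0.3198  0.0595] T [ 0.0025 -0.02   -0.0161] open 0.0853 j6 -0.615
 gp [ 0.5482 -0.2781  0.1788] yaxis [ 0.0135 -0.0169 -0.9998]
```

Call:
arm_command(
  motion=[
    [[-0.003, 0.005, -0.002], 0],
    [[0, 0, 0], 0],
    [[0, 0, 0], 0],
    [[0, 0, 0], 0],
    [[0, 0, 0], 0],
    [[0, 0, 0], 0],
    [[0, 0, 0], 0],
    [[0, 0, 0], 0],
  ],
  grip=0.02,
  squeeze=40,
)

```text
t: 4.95
position: [0.5439, -0.2722, 0.328]
ee_rot: [-0.509, 0.511, -0.482, 0.497]
wrist_force: [-0.1, -0.4, 0.7]
opening: 0.0199
```

```bash
python3 -c "
from h import *
remg((.5458,-.2748,.174),.042)"
```

```text
t 4.95 pos [ 0.5439 -0.2722  0.328 ] jawyaw 0.0407 rem tool [ 0.     -0.001  -0.0001] turn deg -0.08 F [-0.084  -0.4489  0.6933] T [-0.028  -0.0005 -0.0145] open 0.0199 j6 -0.612
 gp [ 0.5459 -0.2748  0.173 ] yaxis [ 0.0131 -0.0166 -0.9998]
```

Well aligned; close on the tab.

Call:
arm_command(
  motion=[
    [[0, 0, 0], 0],
    [[0, 0, 0], 0],
    [[0, 0, 0], 0],
    [[0, 0, 0], 0],
    [[0, 0, 0], 0],
    [[0, 0, 0], 0],
    [[0, 0, 0], 0],
    [[0, 0, 0], 0],
  ],
  grip=0.0,
  squeeze=60,
)

```text
t: 5.75
position: [0.5439, -0.2723, 0.3282]
ee_rot: [-0.509, 0.511, -0.482, 0.497]
wrist_force: [0.5, -0.3, -0.2]
opening: 0.0111
```

```bash
python3 -c "
from h import *
remg((.5458,-.2748,.174),.042)"
```

```text
t 5.75 pos [ 0.5439 -0.2723  0.3282] jawyaw 0.0407 rem tool [-0.0001 -0.0008 -0.0001] turn deg -0.07 F [ 0.5181 -0.2949 -0.2464] T [-0.0571  0.0372 -0.028 ] open 0.0111 j6 -0.612
 gp [ 0.5459 -0.2749  0.1732] yaxis [ 0.013  -0.0168 -0.9998]
```

Call:
arm_command(
  motion=[
    [[0, -0.005, 0], 0],
    [[0, -0.01, 0], 0],
    [[0, -0.02, 0], 0],
    [[0, -0.03, 0], 0],
    [[0, -0.03, 0], 0],
    [[0, -0.02, 0], 0],
    [[0, -0.005, 0], 0],
    [[0, 0, 0], 0],
  ],
)

```text
t: 6.55
position: [0.541, -0.2692, 0.4526]
ee_rot: [-0.509, 0.511, -0.485, 0.495]
wrist_force: [-0.3, 1.4, -4.7]
opening: 0.0116
```

```bash
python3 -c "
from h import *
import cv2
remg((.44,-.15,.325),-.0)
t=arm.snapshot('scene');cv2.imwrite('pics/s2.png',cv2.resize(t[150:320,160:360,::-1],None,fx=4,fy=3.5,interpolation=2))"
```

```text
t 6.55 pos [ 0.541  -0.2692  0.4526] jawyaw 0.0407 rem tool [-0.1248 -0.0298 -0.097 ] turn deg 2.33 F [-0.2633  1.3636 -4.6753] T [-0.0512  0.0538 -0.0148] open 0.0116 j6 -0.613
 gp [ 0.5422 -0.2711  0.2976] yaxis [ 0.0079 -0.0127 -0.9999]
```

View pics/s2.png

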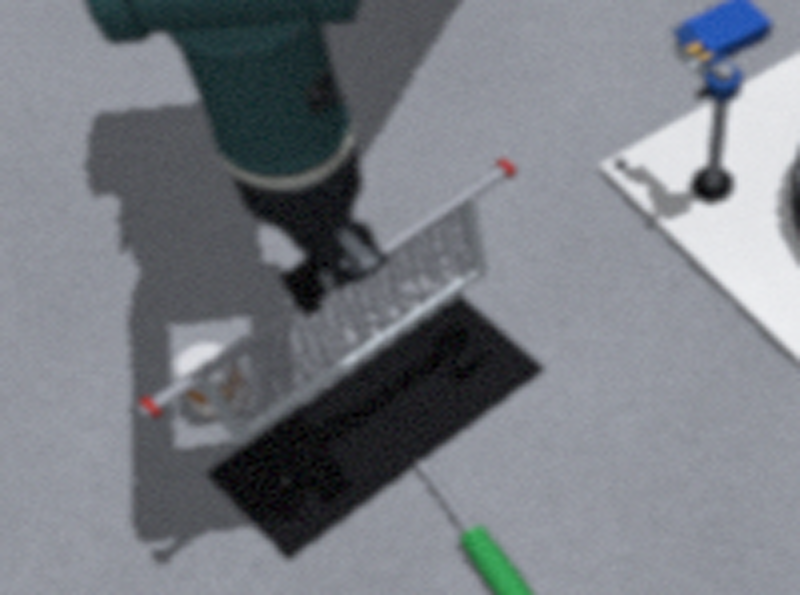

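Call:
arm_command(
  motion=[
    [[-0.01, -0.01, -0.01], 0],
    [[-0.02, -0.01, -0.02], 0],
    [[-0.03, -0.01, -0.025], 0],
    [[-0.035, 0, -0.025], 1],
    [[-0.04, 0, -0.02], 1],
    [[-0.04, 0, -0.01], 1],
    [[-0.04, 0, -0.005], 1],
    [[-0.04, 0, 0], 1],
  ],
)

```text
t: 7.4
position: [0.411, -0.0105, 0.4721]
ee_rot: [0.482, -0.489, 0.515, -0.514]
wrist_force: [1.6, 0.7, -4.0]
opening: 0.011
```

```bash
python3 -c "
from h import *
remg((.44,.2355,.325),-.062)"
```

```text
t 7.4 pos [ 0.411  -0.0105  0.4721] jawyaw -0.0582 rem tool [-0.2481 -0.0095  0.0159] turn deg 0.22 F [ 1.6008  0.7066 -4.0255] T [ 0.0218 -0.0855 -0.0092] open 0.011 j6 -0.131
 gp [ 0.4096 -0.0113  0.3172] yaxis [-0.0089 -0.0056 -0.9999]
```

Call:
arm_command(
  motion=[
    [[-0.035, 0, 0.002], 0],
    [[-0.04, 0, 0.002], 0],
    [[-0.04, 0, 0.002], 0],
    [[-0.04, 0, 0.002], 0],
    [[-0.035, 0, 0.002], 0],
    [[-0.025, 0, 0.002], 0],
    [[-0.015, 0, 0], 0],
    [[0, 0, 0], 0],
  ],
)

```text
t: 8.2
position: [0.4245, 0.2323, 0.4649]
ee_rot: [0.479, -0.494, 0.517, -0.509]
wrist_force: [-0.6, -1.4, -4.1]
opening: 0.0115
```

```bash
python3 -c "
from h import *
remg((.44,.2355,.325),-.062)"
```

```text
t 8.2 pos [0.4245 0.2323 0.4649] jawyaw -0.0528 rem tool [-0.005  -0.0155  0.0187] turn deg 0.53 F [-0.6356 -1.3505 -4.06  ] T [-0.1683 -0.0336  0.0455] open 0.0115 j6 0.409
 gp [0.4207 0.2314 0.31  ] yaxis [-0.0243 -0.0062 -0.9997]
```

Call:
arm_command(
  motion=[
    [[-0.003, 0, 0.01], 0.5],
    [[-0.002, 0, 0.02], 0],
    [[0, 0, 0.02], 0],
    [[0, 0, 0.02], 0],
    [[0, 0, 0.01], 0],
    [[0, 0, 0.005], 0],
    [[0, 0, 0], 0],
    [[0, 0, 0], 0],
  ],
)

```text
t: 9.0
position: [0.5113, 0.2288, 0.4599]
ee_rot: [0.474, -0.492, 0.524, -0.51]
wrist_force: [-0.8, 2.8, -1.4]
opening: 0.011
```

```bash
python3 -c "
from h import *
import cv2
remg((.5148,.2355,.31),-.062)
t=arm.snapshot('scene');cv2.imwrite('pics/s3.png',cv2.resize(t[80:250,290:450,::-1],None,fx=4,fy=3.5,interpolation=2))
t=arm.snapshot('top');cv2.imwrite('pics/t3.png',cv2.resize(t[130:270,140:330,::-1],None,fx=4,fy=4,interpolation=2))
remg((.5148,.2355,.31),-.062)"
```

```text
t 9.0 pos [0.5113 0.2288 0.4599] jawyaw -0.0682 rem tool [-0.0077 -0.0053  0.0078] turn deg -0.35 F [-0.8293  2.8394 -1.4182] T [ 0.5666  0.1848 -0.1294] open 0.011 j6 0.362
 gp [0.5063 0.2284 0.305 ] yaxis [-0.0321 -0.003  -0.9995]
t 9.1 pos [0.5111 0.2289 0.46  ] jawyaw -0.0677 rem tool [-0.0077 -0.0052  0.008 ] turn deg -0.33 F [-0.0371  3.9428 -2.6056] T [ 0.6904  0.0882 -0.0729] open 0.0111 j6 0.362
 gp [0.5062 0.2283 0.3051] yaxis [-0.0319 -0.0035 -0.9995]
```

View pics/s3.png

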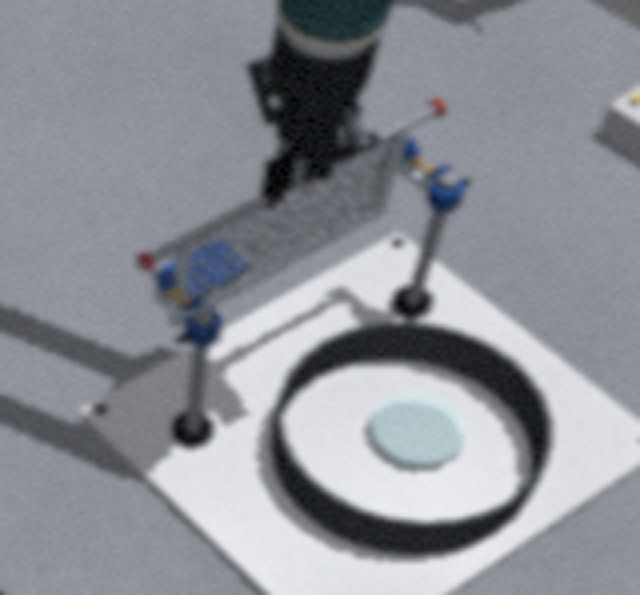

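View pics/t3.png

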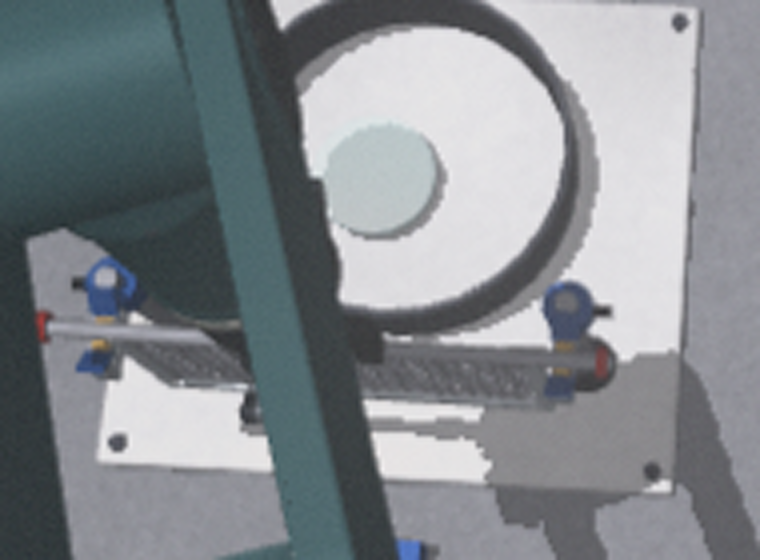

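```bash
python3 -c "
from h import *
T=lambda p:un(p,140,130,4)
S=lambda p:np.array([(p[0]+.5)/4-.5+290,(p[1]+.5)/3.5-.5+80])
L=tri(T((43,327)),S((438,107)));R=tri(T((602,362)),S((146,261)))
print('collars',L,R,L-R,(L+R)/2, np.linalg.norm(L-R))
print('hooks rollers',tri(T((103,335)),S((427,170))),tri(T((562,370)),S((175,295))))
"
```

```text
collars [0.5154 0.3841 0.2736] [0.4939 0.076  0.2707] [0.0215 0.3081 0.0029] [0.5047 0.23   0.2721] 0.3088988552137138
hooks rollers [0.5261 0.3768 0.1993] [0.5013 0.103  0.2054]
```

Call:
arm_command(
  motion=[
    [[-0.007, 0, 0], 0],
    [[0, 0, 0], 0],
    [[0, 0, 0], 0],
    [[0, 0, 0], 0],
    [[0, 0, 0], 0],
    [[0, 0, 0], 0],
    [[0, 0, 0], 0],
    [[0, 0, 0], 0],
  ],
)

```text
t: 9.9
position: [0.5106, 0.2346, 0.4596]
ee_rot: [0.472, -0.494, 0.521, -0.511]
wrist_force: [0.6, -0.6, -3.7]
opening: 0.0111
```

```bash
python3 -c "
from h import *
import cv2
remg((.5148,.2355,.31),-.062)
t=arm.snapshot('scene');cv2.imwrite('pics/s4.png',cv2.resize(t[90:190,310:440,::-1],None,fx=6,fy=6,interpolation=2))
t=arm.snapshot('top');cv2.imwrite('pics/t4.png',cv2.resize(t[180:250,145:300,::-1],None,fx=5,fy=5,interpolation=2))"
```

```text
t 9.9 pos [0.5106 0.2346 0.4596] jawyaw -0.0668 rem tool [-0.003  -0.0056  0.0088] turn deg -0.28 F [ 0.5502 -0.6063 -3.7484] T [-0.0194 -0.0585 -0.0416] open 0.0111 j6 0.374
 gp [0.5057 0.233  0.3047] yaxis [-0.0319 -0.0098 -0.9994]
```

View pics/s4.png

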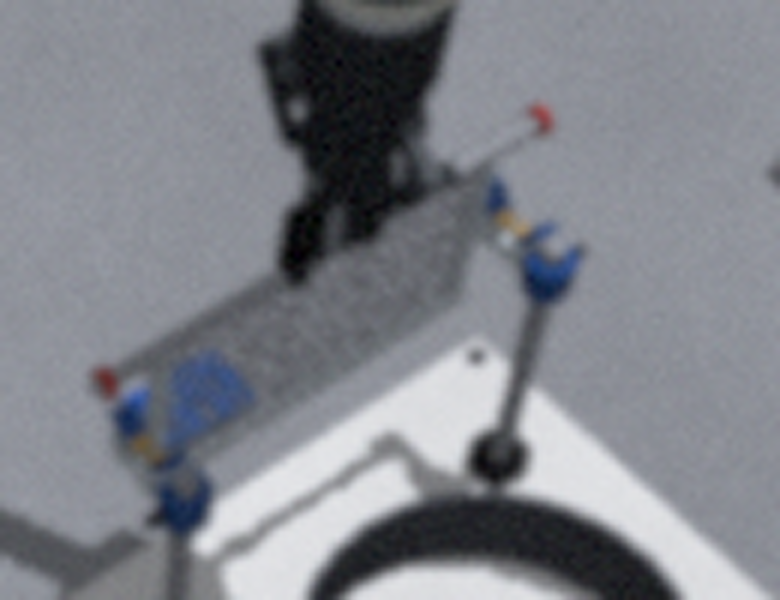

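View pics/t4.png

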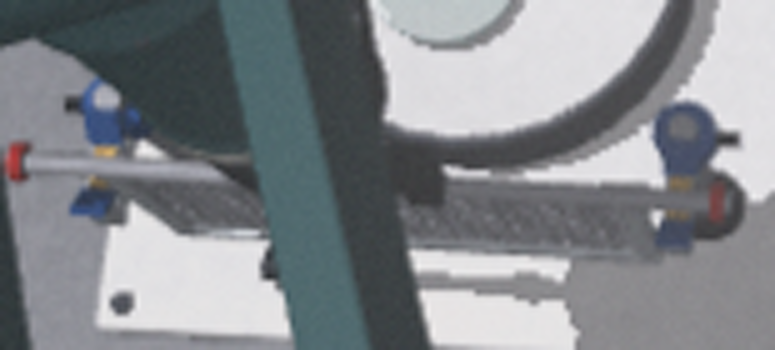

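```bash
python3 -c "
from h import *
T=lambda p:un(p,145,180,5)
S=lambda p:un(p,310,90,6)
L=tri(T((18,161)),S((541,118)));R=tri(T((717,201)),S((105,381)))
print('collars',L,R,L-R,(L+R)/2, np.linalg.norm(L-R))
a,b=tri(T((102.5,168)),S((516,222))),tri(T((679.5,198)),S((155,455)))
print('hooks rollers',a,b,(a+b)/2,a-b)
"
```

```text
collars [0.5143 0.3884 0.2744] [0.494  0.0802 0.273 ] [0.0202 0.3082 0.0014] [0.5041 0.2343 0.2737] 0.30882269178061045
hooks rollers [0.5242 0.3736 0.2086] [0.5092 0.1033 0.2046] [0.5167 0.2384 0.2066] [0.015  0.2703 0.004 ]
```

Call:
arm_command(
  motion=[
    [[-0.003, 0, 0.01], 0],
    [[0, 0, 0], 0],
    [[0, 0.01, 0], 0],
    [[0, 0.01, 0], 0],
    [[0, 0.01, 0], 0],
    [[0, 0, 0], 0],
    [[0, 0, 0], 0],
    [[0, 0, 0], 0],
  ],
  squeeze=45,
)

```text
t: 10.8
position: [0.5204, 0.2367, 0.4251]
ee_rot: [0.472, -0.494, 0.522, -0.511]
wrist_force: [-0.1, -0.9, -3.5]
opening: 0.011
```

```bash
python3 -c "
from h import *
import cv2
remg((.516,.2365,.265),-.062)
t=arm.snapshot('scene');cv2.imwrite('pics/s5.png',cv2.resize(t[90:190,310:440,::-1],None,fx=6,fy=6,interpolation=2))
t=arm.snapshot('top');cv2.imwrite('pics/t5.png',cv2.resize(t[180:250,145:300,::-1],None,fx=5,fy=5,interpolation=2))"
```

```text
t 10.8 pos [0.5204 0.2367 0.4251] jawyaw -0.0669 rem tool [-0.0016  0.0051  0.001 ] turn deg -0.28 F [-0.1177 -0.8841 -3.5119] T [ 0.0147 -0.0023 -0.0157] open 0.011 j6 0.373
 gp [0.5151 0.235  0.2702] yaxis [-0.0345 -0.0106 -0.9993]
```

View pics/s5.png

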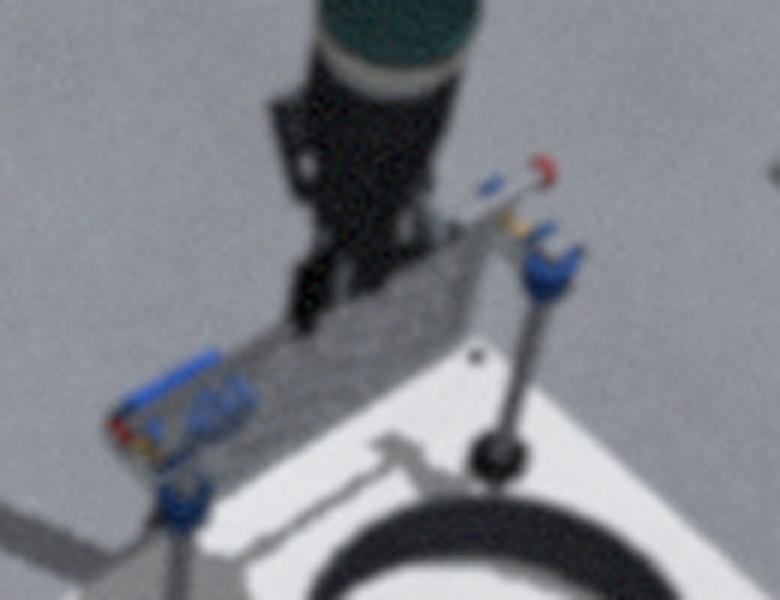

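View pics/t5.png

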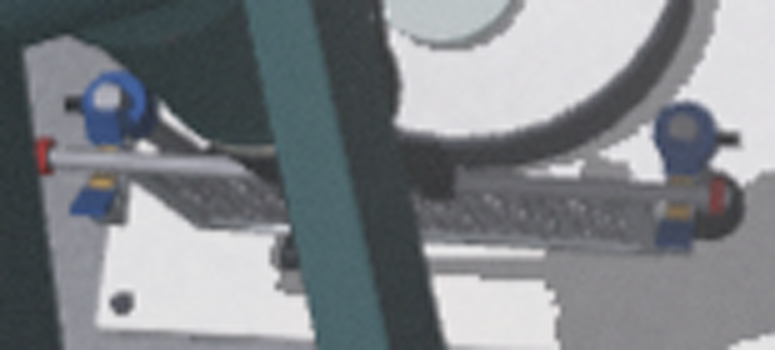

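```bash
python3 -c "
from h import *
T=lambda p:un(p,145,180,5)
S=lambda p:un(p,310,90,6)
L=tri(T((43,156)),S((543,170)));R=tri(T((716,194)),S((120,428)))
print('collars',L,R,L-R,(L+R)/2, np.linalg.norm(L-R))
for d in (0,-.035):
  print([ (proj('top',p+np.array([0,0,d]))-[145,180]+.5)*5-.5 for p in (L,R)])
"
```

```text
collars [0.5234 0.39   0.2396] [0.5035 0.0829 0.2404] [ 0.0198  0.3071 -0.0008] [0.5134 0.2365 0.24  ] 0.30770889483748504
[array([ 41.11  , 154.7996]), array([713.8379, 192.5697])]
[array([ 67.5883, 169.8057]), array([718.2082, 206.3766])]
```

Call:
arm_command(
  motion=[
    [[0, 0.003, 0.002], 0],
    [[0, 0.003, 0], 0],
    [[0, 0.003, 0], 0],
    [[0, 0.003, 0], 0],
    [[0, 0, 0], 0],
    [[0, 0, 0], 0],
    [[0, 0, 0], 0],
    [[0, 0, 0], 0],
  ],
)

```text
t: 11.7
position: [0.5227, 0.2366, 0.4134]
ee_rot: [0.472, -0.494, 0.521, -0.511]
wrist_force: [-0.1, 0.3, -3.4]
opening: 0.0111
```

```bash
python3 -c "
from h import *
remg((.516,.2365,.25),-.062)"
```

```text
t 11.7 pos [0.5227 0.2366 0.4134] jawyaw -0.0668 rem tool [-0.0014  0.0085 -0.0016] turn deg -0.28 F [-0.1422  0.2609 -3.3508] T [-0.0478 -0.0095 -0.0232] open 0.0111 j6 0.371
 gp [0.5178 0.2351 0.2585] yaxis [-0.0316 -0.0097 -0.9995]
```

Call:
arm_command(
  motion=[
    [[0, 0.001, 0], 0],
    [[0, 0.001, 0], 0],
    [[0, 0.001, 0], 0],
    [[0, 0.001, 0], 0],
    [[0, 0.001, 0], 0],
    [[0, 0.001, 0], 0],
    [[0, 0, 0], 0],
    [[0, 0, 0], 0],
  ],
)

```text
t: 12.5
position: [0.5225, 0.2365, 0.407]
ee_rot: [0.473, -0.493, 0.521, -0.511]
wrist_force: [-0.1, -0.5, -3.4]
opening: 0.0112
```

```bash
python3 -c "
from h import *
remg((.516,.2365,.25),-.062)"
```

```text
t 12.5 pos [0.5225 0.2365 0.407 ] jawyaw -0.0668 rem tool [-0.0014  0.0021 -0.0017] turn deg -0.27 F [-0.0893 -0.5431 -3.4294] T [ 0.0338 -0.0616 -0.0093] open 0.0112 j6 0.371
 gp [0.5176 0.235  0.2521] yaxis [-0.0313 -0.0096 -0.9995]
```

Call:
arm_command(
  motion=[
    [[0, 0.001, 0], 0],
    [[0, 0.001, 0], 0],
    [[0, 0.001, 0], 0],
    [[0, 0.001, 0], 0],
    [[0, 0, 0], 0],
    [[0, 0, 0], 0],
    [[0, 0, 0], 0],
    [[0, 0, 0], 0],
  ],
)

```text
t: 13.3
position: [0.5224, 0.2365, 0.4027]
ee_rot: [0.473, -0.493, 0.521, -0.511]
wrist_force: [-0.1, -0.1, -3.3]
opening: 0.0112
```

```bash
python3 -c "
from h import *
remg((.516,.2365,.25),-.062)"
```

```text
t 13.3 pos [0.5224 0.2365 0.4027] jawyaw -0.0668 rem tool [-0.0014 -0.0022 -0.0017] turn deg -0.28 F [-0.0516 -0.1201 -3.256 ] T [-0.0294 -0.0185 -0.0488] open 0.0112 j6 0.371
 gp [0.5176 0.235  0.2478] yaxis [-0.0312 -0.0096 -0.9995]
```

Call:
arm_command(
  motion=[
    [[0, 0.001, 0], 0],
    [[0, 0, 0], 0],
    [[0, 0.001, 0], 0],
    [[0, 0, 0], 0],
    [[0, 0.001, 0], 0],
    [[0, 0, 0], 0],
    [[0, 0.001, 0], 0],
    [[0, 0, 0], 0],
  ],
)

```text
t: 14.1
position: [0.5224, 0.2366, 0.4006]
ee_rot: [0.474, -0.493, 0.521, -0.512]
wrist_force: [-1.5, 0.4, 0.3]
opening: 0.0111
```

```bash
python3 -c "
from h import *
remg((.516,.2365,.25),-.062)"
```

```text
t 14.1 pos [0.5224 0.2366 0.4006] jawyaw -0.0658 rem tool [-0.0012 -0.0042 -0.0022] turn deg -0.22 F [-1.5328  0.3901  0.3333] T [-0.265   0.2065  0.0772] open 0.0111 j6 0.371
 gp [0.5179 0.2352 0.2457] yaxis [-0.0288 -0.0095 -0.9995]
```

Call:
arm_command(
  motion=[
    [[0, 0.001, 0], 0],
    [[0, 0.001, 0], 0],
    [[0, 0, 0], 0],
    [[0, 0, 0], 0],
    [[0, 0, 0], 0],
    [[0, 0, 0], 0],
    [[0, 0, 0], 0],
    [[0, 0, 0], 0],
  ],
  squeeze=35,
)

```text
t: 14.9
position: [0.5223, 0.2365, 0.399]
ee_rot: [0.474, -0.493, 0.521, -0.512]
wrist_force: [-1.9, -1.0, 3.6]
opening: 0.0108
```

```bash
python3 -c "
from h import *
remg((.516,.2365,.25),-.062)"
```

```text
t 14.9 pos [0.5223 0.2365 0.399 ] jawyaw -0.0658 rem tool [-0.0013 -0.0059 -0.0021] turn deg -0.22 F [-1.9191 -1.0213  3.6172] T [-0.0818  0.3444  0.2397] open 0.0108 j6 0.37
 gp [0.5179 0.235  0.2441] yaxis [-0.0286 -0.0092 -0.9995]
```

Call:
arm_command(
  motion=[
    [[0, 0, -0.001], 0],
    [[0, 0.001, 0], 0],
    [[0, 0.001, 0], 0],
    [[0, 0, 0], 0],
    [[0, 0, 0], 0],
    [[0, 0, 0], 0],
    [[0, 0, 0], 0],
    [[0, 0, 0], 0],
  ],
)

```text
t: 15.7
position: [0.5219, 0.2363, 0.3968]
ee_rot: [0.474, -0.492, 0.52, -0.512]
wrist_force: [-0.1, -1.6, 0.9]
opening: 0.0112
```

```bash
python3 -c "
from h import *
remg((.516,.2365,.25),-.062)"
```

```text
t 15.7 pos [0.5219 0.2363 0.3968] jawyaw -0.0665 rem tool [-0.0014 -0.0081 -0.002 ] turn deg -0.26 F [-0.0717 -1.6391  0.8886] T [0.0932 0.0453 0.0747] open 0.0112 j6 0.371
 gp [0.5177 0.2349 0.2419] yaxis [-0.0267 -0.0089 -0.9996]
```

Call:
arm_command(
  motion=[
    [[0, 0.001, 0], 0],
    [[0, 0.001, 0], 0],
    [[0, 0.001, 0], 0],
    [[0, 0, 0], 0],
    [[0, 0, 0], 0],
    [[0, 0, 0], 0],
    [[0, 0, 0], 0],
    [[0, 0, 0], 0],
  ],
)

```text
t: 16.5
position: [0.5219, 0.2365, 0.3897]
ee_rot: [0.473, -0.493, 0.521, -0.512]
wrist_force: [2.6, 1.0, -8.1]
opening: 0.0112
```

```bash
python3 -c "
from h import *
remg((.516,.2365,.25),-.062)"
```

```text
t 16.5 pos [0.5219 0.2365 0.3897] jawyaw -0.0659 rem tool [-0.0012 -0.0152 -0.0019] turn deg -0.22 F [ 2.6159  0.9699 -8.1257] T [ 0.0452 -0.4249  0.3098] open 0.0112 j6 0.371
 gp [0.5174 0.235  0.2348] yaxis [-0.0292 -0.0096 -0.9995]
```

Call:
arm_command(
  motion=[
    [[0, 0.001, 0], 0],
    [[0, 0.001, 0], 0],
    [[0, 0, 0], 0],
    [[0, 0.001, 0], 0],
    [[0, 0, 0], 0],
    [[0, 0, 0], 0],
    [[0, 0, 0], 0],
    [[0, 0, 0], 0],
  ],
)

```text
t: 17.3
position: [0.5213, 0.2365, 0.3877]
ee_rot: [0.473, -0.493, 0.521, -0.512]
wrist_force: [-0.0, 1.1, -4.1]
opening: 0.0114
```

```bash
python3 -c "
from h import *
import cv2
remg((.516,.2365,.25),-.062)
t=arm.snapshot('scene');cv2.imwrite('pics/s6.png',cv2.resize(t[90:190,310:440,::-1],None,fx=6,fy=6,interpolation=2))
t=arm.snapshot('top');cv2.imwrite('pics/t6.png',cv2.resize(t[180:250,145:300,::-1],None,fx=5,fy=5,interpolation=2))"
```

```text
t 17.3 pos [0.5213 0.2365 0.3877] jawyaw -0.0671 rem tool [-0.0012 -0.0173 -0.0013] turn deg -0.29 F [-0.0122  1.1371 -4.1263] T [-0.0621 -0.1571 -0.0945] open 0.0114 j6 0.372
 gp [0.5167 0.2351 0.2327] yaxis [-0.0297 -0.0093 -0.9995]
```

View pics/s6.png

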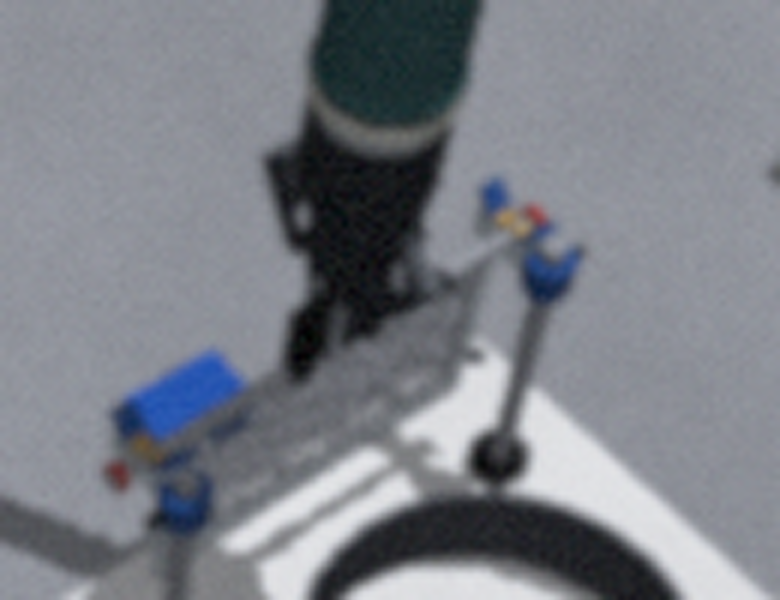

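View pics/t6.png

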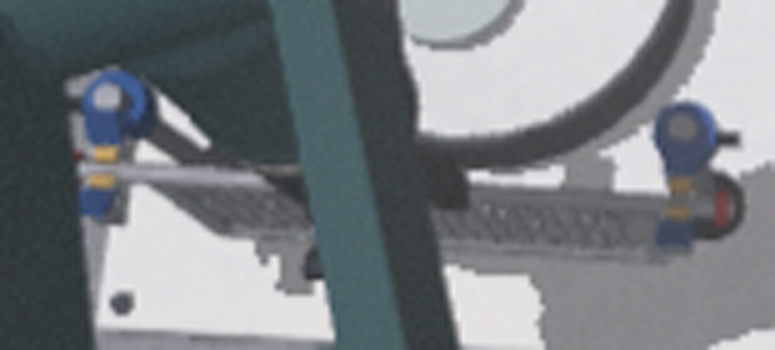

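Call:
arm_command(
  motion=[
    [[0, 0.001, 0], 0],
    [[0, 0.001, 0], 0],
    [[0, 0, 0], 0],
    [[0, 0, 0], 0],
    [[0, 0, 0], 0],
    [[0, 0, 0], 0],
    [[0, 0, 0], 0],
    [[0, 0, 0], 0],
  ],
)

```text
t: 18.2
position: [0.5211, 0.2366, 0.387]
ee_rot: [0.473, -0.493, 0.521, -0.512]
wrist_force: [-0.7, -0.5, 0.5]
opening: 0.0111
```

```bash
cat >> h.py <<'E'
def load(W=3.5):
    s=arm.get_state(); M=RT(); F=np.array(s["wrist_force"])+[0,0,W]; T=np.array(s["ft_torque"])
    # contact at rod: r = (0,ry,-0.187) in rig-aligned frame
    th=-.062; X=np.array([np.cos(th),np.sin(th),0]); Y=np.array([-np.sin(th),np.cos(th),0])
    r0=0.187*M[:,1]; Tc=(T-np.cross(r0,F))@X
    D=Tc/.1355; print("load total",F[2].round(2),"L",((F[2]+D)/2).round(2),"R",((F[2]-D)/2).round(2),"Fx,Fy",(F@X).round(2),(F@Y).round(2))
E
python3 -c "
from h import *
remg((.516,.2365,.25),-.062);load()"
```

```text
t 18.2 pos [0.5211 0.2366 0.387 ] jawyaw -0.0667 rem tool [-0.001  -0.0179 -0.0012] turn deg -0.27 F [-0.6757 -0.4828  0.5221] T [-0.271   0.0898 -0.0747] open 0.0111 j6 0.372
 gp [0.5167 0.2352 0.2321] yaxis [-0.0289 -0.0092 -0.9995]
load total 4.02 L 1.38 R 2.64 Fx,Fy -0.64 -0.52
```

Call:
arm_command(
  motion=[
    [[0, 0.001, 0], 0],
    [[0, 0.001, 0], 0],
    [[0, 0.001, 0], 0],
    [[0, 0, 0], 0],
    [[0, 0, 0], 0],
    [[0, 0, 0], 0],
    [[0, 0, 0], 0],
    [[0, 0, 0], 0],
  ],
)

```text
t: 19.0
position: [0.521, 0.2367, 0.3866]
ee_rot: [0.474, -0.492, 0.521, -0.512]
wrist_force: [-1.3, 0.1, 1.6]
opening: 0.0113
```

```bash
python3 -c "
from h import *
remg((.516,.2365,.25),-.062);load()"
```

```text
t 19.0 pos [0.521  0.2367 0.3866] jawyaw -0.0667 rem tool [-0.0009 -0.0183 -0.0013] turn deg -0.27 F [-1.3025  0.14    1.5531] T [-0.3373  0.246  -0.0735] open 0.0113 j6 0.372
 gp [0.5167 0.2353 0.2316] yaxis [-0.0276 -0.0088 -0.9996]
load total 5.05 L 1.22 R 3.83 Fx,Fy -1.31 0.06
```

Call:
arm_command(
  motion=[
    [[0, 0.001, 0], 0],
    [[0, 0.001, 0], 0],
    [[0, 0.001, 0], 0],
    [[0, 0.001, 0], 0],
    [[0, 0.001, 0], 0],
    [[0, 0.001, 0], 0],
    [[0, 0.001, 0], 0],
    [[0, 0.001, 0], 0],
  ],
)

```text
t: 19.8
position: [0.5204, 0.2366, 0.3865]
ee_rot: [0.475, -0.491, 0.52, -0.513]
wrist_force: [-2.7, -1.0, 7.8]
opening: 0.0114
```

```bash
python3 -c "
from h import *
remg((.516,.2365,.25),-.062);load()"
```

```text
t 19.8 pos [0.5204 0.2366 0.3865] jawyaw -0.0664 rem tool [-0.0009 -0.0184 -0.0012] turn deg -0.25 F [-2.7291 -1.0354  7.8347] T [-0.6212  0.6072 -0.101 ] open 0.0114 j6 0.373
 gp [0.5167 0.2354 0.2316] yaxis [-0.024  -0.0081 -0.9997]
load total 11.33 L 4.15 R 7.19 Fx,Fy -2.66 -1.2
```

Call:
arm_command(
  motion=[
    [[0, 0.001, -0.001], 0],
    [[0, 0.0015, 0], 0],
    [[0, 0.002, 0], 0],
    [[0, 0.002, 0], 0],
    [[0, 0.002, 0], 0],
    [[0, 0.002, 0], 0],
    [[0, 0.002, 0], 0],
    [[0, 0.002, 0], 0],
  ],
)

```text
t: 20.6
position: [0.5188, 0.2365, 0.3865]
ee_rot: [0.478, -0.489, 0.518, -0.514]
wrist_force: [-6.0, -0.9, 15.7]
opening: 0.0113
```

```bash
python3 -c "
from h import *
remg((.516,.2365,.25),-.062);load()"
```

```text
t 20.6 pos [0.5188 0.2365 0.3865] jawyaw -0.0657 rem tool [-0.0009 -0.0185 -0.0008] turn deg -0.21 F [-6.0268 -0.8511 15.7269] T [-0.8347  1.0883 -0.1591] open 0.0113 j6 0.374
 gp [0.5165 0.2354 0.2315] yaxis [-0.0152 -0.0071 -0.9999]
load total 19.23 L 7.24 R 11.99 Fx,Fy -5.96 -1.22
```

Call:
arm_command(
  motion=[
    [[0, 0.001, 0], 0],
    [[0, 0.001, 0], 0],
    [[-0.0005, 0.0015, -0.0005], 0],
    [[-0.0005, 0.002, -0.0005], 0],
    [[-0.0005, 0.002, -0.0005], 0],
    [[-0.0005, 0.002, -0.0005], 0],
    [[-0.0005, 0.002, -0.0005], 0],
    [[-0.0005, 0.002, -0.0005], 0],
  ],
  squeeze=27,
)

```text
t: 21.4
position: [0.5166, 0.2373, 0.3865]
ee_rot: [-0.48, 0.487, -0.514, 0.518]
wrist_force: [-5.5, -2.5, 15.2]
opening: 0.0109
```

```bash
python3 -c "
from h import *
remg((.516,.2365,.25),-.062);load()"
```

```text
t 21.4 pos [0.5166 0.2373 0.3865] jawyaw -0.0655 rem tool [-0.0008 -0.0185 -0.0001] turn deg -0.2 F [-5.4532 -2.5165 15.2348] T [-0.8497  0.9199 -0.1961] open 0.0109 j6 0.382
 gp [0.516  0.2355 0.2315] yaxis [-0.0038 -0.0117 -0.9999]
load total 18.73 L 8.15 R 10.59 Fx,Fy -5.29 -2.85
```

Call:
arm_command(
  motion=[
    [[-0.0005, 0.002, -0.0005], 0],
    [[-0.0005, 0.0025, -0.0005], 0],
    [[-0.0005, 0.0025, -0.0005], 0],
    [[-0.0005, 0.0025, -0.0005], 0],
    [[-0.0005, 0.0025, -0.0005], 0],
    [[-0.0005, 0.0025, -0.0005], 0],
    [[-0.0005, 0.0025, -0.0005], 0],
    [[-0.0005, 0.0025, -0.0005], 0],
  ],
)

```text
t: 22.2
position: [0.5137, 0.238, 0.3864]
ee_rot: [-0.482, 0.484, -0.509, 0.523]
wrist_force: [-6.4, -3.3, 19.2]
opening: 0.011
```

```bash
python3 -c "
from h import *
remg((.516,.2365,.25),-.062);load()"
```

```text
t 22.2 pos [0.5137 0.238  0.3864] jawyaw -0.0664 rem tool [-0.0008 -0.0186  0.0007] turn deg -0.25 F [-6.3705 -3.2729 19.1658] T [-0.7291  1.1399 -0.1548] open 0.011 j6 0.392
 gp [0.5155 0.2355 0.2314] yaxis [ 0.0116 -0.0158 -0.9998]
load total 22.67 L 11.15 R 11.52 Fx,Fy -6.16 -3.66
```

Call:
arm_command(
  motion=[
    [[-0.0005, 0.0025, 0], 0],
    [[-0.0005, 0.0025, 0], 0],
    [[-0.0005, 0.0025, 0], 0],
    [[-0.0005, 0.0025, 0], 0],
    [[-0.0005, 0.0025, 0], 0],
    [[-0.0005, 0.0025, 0], 0],
    [[-0.0005, 0.0025, 0], 0],
    [[-0.0005, 0.0025, 0], 0],
  ],
)

```text
t: 23.0
position: [0.5121, 0.2384, 0.3864]
ee_rot: [-0.483, 0.482, -0.507, 0.526]
wrist_force: [-6.8, -4.3, 19.7]
opening: 0.0109
```

```bash
python3 -c "
from h import *
remg((.516,.2365,.25),-.062);load()"
```

```text
t 23.0 pos [0.5121 0.2384 0.3864] jawyaw -0.0675 rem tool [-0.0007 -0.0185  0.0011] turn deg -0.32 F [-6.8043 -4.2614 19.6595] T [-0.4904  1.3744 -0.0895] open 0.0109 j6 0.399
 gp [0.5152 0.2355 0.2314] yaxis [ 0.02   -0.0186 -0.9996]
load total 23.16 L 12.96 R 10.2 Fx,Fy -6.53 -4.67
```

Call:
arm_command(
  motion=[
    [[0, 0.001, 0], 0],
    [[0, 0, 0], 0],
    [[0, 0, 0], 0],
    [[0, 0, 0], 0],
    [[0, 0, 0], 0],
    [[0, 0, 0], 0],
    [[0, 0, 0], 0],
    [[0, 0, 0], 0],
  ],
)

```text
t: 23.8
position: [0.5119, 0.2382, 0.3866]
ee_rot: [-0.484, 0.482, -0.507, 0.526]
wrist_force: [-1.0, -0.4, 2.8]
opening: 0.0114
```

```bash
python3 -c "
from h import *
import cv2
remg((.516,.2365,.25),-.062);load()
t=arm.snapshot('scene');cv2.imwrite('pics/s7.png',cv2.resize(t[90:190,310:440,::-1],None,fx=6,fy=6,interpolation=2))"
```

```text
t 23.8 pos [0.5119 0.2382 0.3866] jawyaw -0.0678 rem tool [-0.0008 -0.0184  0.0012] turn deg -0.33 F [-1.0329 -0.419   2.8408] T [-0.0221  0.3304 -0.0172] open 0.0114 j6 0.399
 gp [0.5151 0.2355 0.2316] yaxis [ 0.0204 -0.0179 -0.9996]
load total 6.34 L 3.42 R 2.92 Fx,Fy -1.0 -0.48
```

View pics/s7.png

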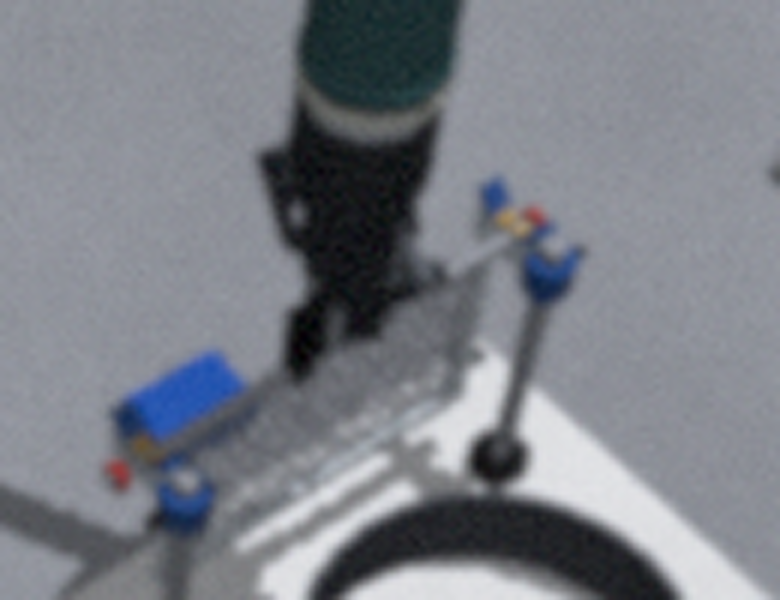

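Call:
arm_command(
  motion=[
    [[0, 0, 0], 0],
    [[0, 0, 0], 0],
    [[0, 0, 0], 0],
    [[0, 0, 0], 0],
    [[0, 0, 0], 0],
    [[0, 0, 0], 0],
    [[0, 0, 0], 0],
    [[0, 0, 0], 0],
  ],
  grip=0.045,
)

```text
t: 24.65
position: [0.5127, 0.2384, 0.3858]
ee_rot: [-0.484, 0.481, -0.507, 0.526]
wrist_force: [0.7, -0.2, -0.3]
opening: 0.0448
```

```bash
python3 -c "
from h import *
remg((.516,.2365,.25),-.062);load(0)"
```

```text
t 24.65 pos [0.5127 0.2384 0.3858] jawyaw -0.0676 rem tool [-0.0005 -0.0192  0.0003] turn deg -0.32 F [ 0.6983 -0.2429 -0.3039] T [-0.0067 -0.0049  0.0551] open 0.0448 j6 0.399
 gp [0.5161 0.2357 0.2308] yaxis [ 0.0218 -0.0176 -0.9996]
load total -0.3 L -0.04 R -0.26 Fx,Fy 0.71 -0.2
```

Free of contact. Withdraw straight up.

Call:
arm_command(
  motion=[
    [[0, -0.01, 0], 0],
    [[0, -0.015, 0], 0],
    [[0, -0.02, 0], 0],
    [[0, -0.03, 0], 0],
    [[0, -0.03, 0], 0],
    [[0, -0.03, 0], 0],
    [[0, -0.02, 0], 0],
    [[0, 0, 0], 0],
  ],
)

```text
t: 25.45
position: [0.5083, 0.2411, 0.5513]
ee_rot: [-0.484, 0.481, -0.507, 0.527]
wrist_force: [0.8, 0.8, -1.1]
opening: 0.045
```

Call:
arm_command(
  motion=[
    [[0, 0, -0.02], 0],
    [[0, 0, -0.03], 0],
    [[0.03, 0, -0.03], 0],
    [[0.04, 0, -0.02], 0],
    [[0.04, 0, 0], 0],
    [[0.04, 0, 0], 0],
    [[0.03, 0, 0], 0],
    [[0.01, 0, 0], 0],
  ],
)

```text
t: 26.25
position: [0.3889, 0.0546, 0.5467]
ee_rot: [-0.485, 0.483, -0.506, 0.524]
wrist_force: [0.0, 0.3, 0.2]
opening: 0.0453
```

Call:
arm_command(
  motion=[
    [[0.03, 0, 0], 0],
    [[0.04, 0, 0], 0],
    [[0.03, 0, 0], 0],
    [[0, 0, 0], 0],
    [[0, 0, 0], 0],
    [[0, 0, 0], 0],
    [[0, 0, 0], 0],
    [[0, 0, 0], 0],
  ],
)

```text
t: 27.05
position: [0.3821, -0.0456, 0.5451]
ee_rot: [-0.486, 0.483, -0.508, 0.522]
wrist_force: [-0.4, -0.5, -0.1]
opening: 0.0451
```

```bash
python3 -c "
from h import *
import cv2
remg((.516,.2365,.25),-.062)
for i in (0,1):
  t=arm.snapshot('scene');cv2.imwrite(f'pics/s8{i}.png',t[:,:,::-1]);cv2.imwrite(f'pics/s8c{i}.png',cv2.resize(t[90:190,310:440,::-1],None,fx=6,fy=6,interpolation=2))
  u=arm.snapshot('top');cv2.imwrite(f'pics/t8{i}.png',u[:,:,::-1])
  cv2.imwrite(f'pics/t8c{i}.png',cv2.resize(u[180:250,145:300,::-1],None,fx=5,fy=5,interpolation=2))
"
```

```text
t 27.05 pos [ 0.3821 -0.0456  0.5451] jawyaw -0.0618 rem tool [-0.293   0.1389  0.1113] turn deg 0.01 F [-0.364  -0.4521 -0.1117] T [0.0513 0.0194 0.0279] open 0.0451 j6 -0.233
 gp [ 0.3846 -0.0474  0.3901] yaxis [ 0.016  -0.0116 -0.9998]
```

View pics/s8c1.png

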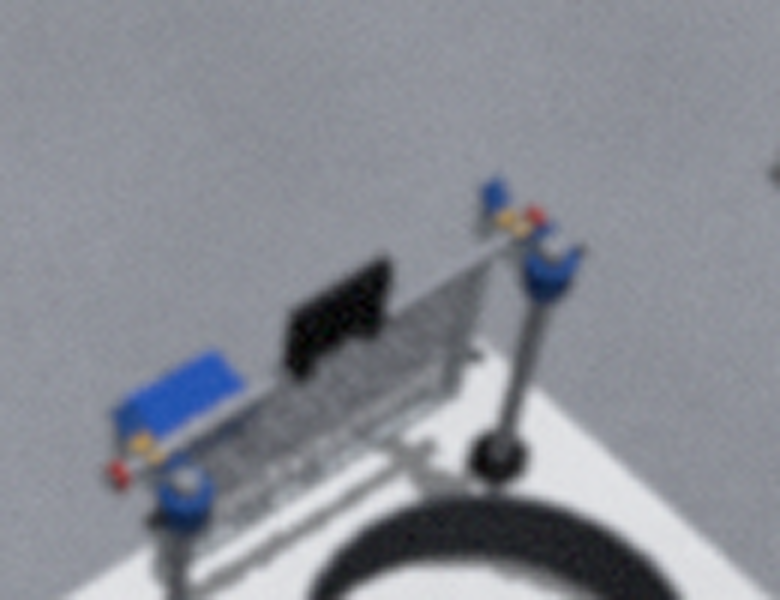

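View pics/t8c1.png

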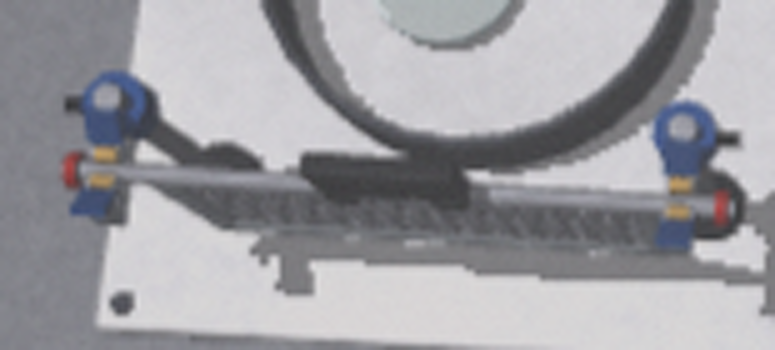

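View pics/t81.png

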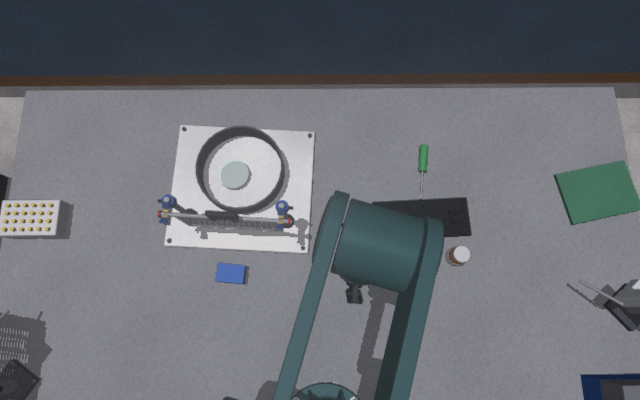

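View pics/s81.png

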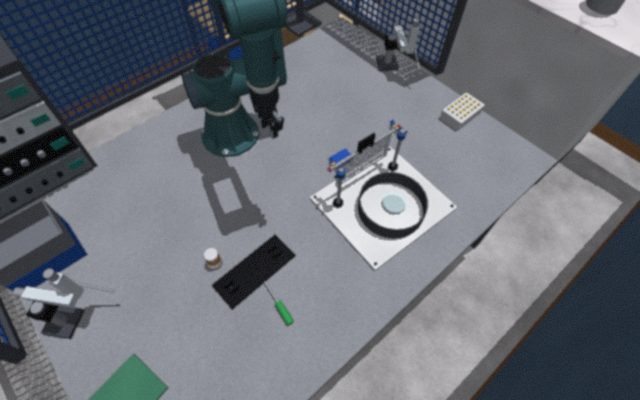

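Call:
arm_command(
  motion=[
    [[0, 0, 0], 0],
    [[0, 0, 0], 0],
    [[0, 0, 0], 0],
    [[0, 0, 0], 0],
    [[0, 0, 0], 0],
    [[0, 0, 0], 0],
    [[0, 0, 0], 0],
    [[0, 0, 0], 0],
  ],
)

```text
t: 28.05
position: [0.3821, -0.046, 0.5454]
ee_rot: [-0.485, 0.483, -0.508, 0.522]
wrist_force: [-0.1, -0.3, 0.4]
opening: 0.0448
```

Call:
arm_command(
  motion=[
    [[0, 0, 0], 0],
    [[0, 0, 0], 0],
    [[0, 0, 0], 0],
    [[0, 0, 0], 0],
    [[0, 0, 0], 0],
    [[0, 0, 0], 0],
    [[0, 0, 0], 0],
    [[0, 0, 0], 0],
  ],
)

```text
t: 28.85
position: [0.3821, -0.046, 0.5454]
ee_rot: [-0.485, 0.483, -0.508, 0.522]
wrist_force: [0.0, 0.8, -0.2]
opening: 0.0447
```

```bash
python3 -c "
from h import *
import cv2
T=lambda p:un(p,145,180,5)
S=lambda p:un(p,310,90,6)
print(tri(T((72,170)),S((537,216))),tri(T((722,209)),S((118,473))))
fr=[arm.snapshot('scene')[100:180,310:440].astype(int) for i in range(6)]
ref=cv2.imread('pics/s81.png')[100:180,310:440,::-1].astype(int)
print('vs 2s ago',abs(fr[0]-ref).mean(),'frame to frame',[abs(f-fr[0]).mean().round(2) for f in fr[1:]], [abs(f-fr[0]).max() for f in fr[1:]])
"
```

```text
[0.5252 0.3911 0.2017] [0.5038 0.0826 0.2014]
vs 2s ago 2.215320512820513 frame to frame [np.float64(2.19), np.float64(2.21), np.float64(2.22), np.float64(2.22), np.float64(2.22)] [np.int64(21), np.int64(21), np.int64(24), np.int64(22), np.int64(23)]
```

```bash
python3 -c "
from rig import arm
print(arm.sign_off())"
```

```text
the job is handed in; nothing more can be done
None
```

The mesh screen is hanging on the rig's two hooks with both ears seated under their rollers. I handed the job in at about 29 s of the 72 s allowed.

- **Seating:** I lifted the screen out of the rack by its grip and let it down into the hooks. It first touched the rollers, and the solid bottom came about 13.6 mm lower, against an expected 14 mm.
- **Check push:** I pushed for about 1.5 s. The readings at the end of the last two moves were about 23 N in total, split left/right at 11.2/11.5 N and then 13.0/10.2 N, and the height stayed the same. I worked out the split from the wrist force and moment, so it carries an uncertainty of about 1–2 N. The highest estimate on either hook was about 13 N. There was also about 6–7 N of sideways force during the push, and I only have readings at the end of each move.
- **Contact on the way in:** The right side of the screen brushed something, probably the right hook, with about 4 N as I brought it up. I backed off 7 mm and the contact was gone.
- **Last checks:** After release the wrist force was close to zero. The final pictures show the rod under the brass rollers on both sides, with both ends at about 0.2015 m. The screen showed no movement over 2 s. The jar, dish, screwdriver and blue box look unmoved, judged by eye. No check failed.

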